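Close the irrigation strainer and find the socket for its cover screw

ROBOT

A 7-joint arm with a two-finger parallel gripper is mounted at the origin on a cart in front of the work surface, level with it; the furniture and walls round the work are solid. World frame = base frame: x ahead of the robot, y to its left, z up, the work surface at z = 0. Lengths are in mm, angles in degrees, forces in N, time in s.
With the tool pointing down it reaches from about 425 to 1025 mm from the base axis. Payload 9.4 kg.
Tool frame: the origin (TCP) lies on the centre line of the jaws, within the pads' length; the fingertips stand ahead of it and the grasp point (between the pads) lies 8 mm behind it (arm.tcp_to_tips is the x of the fingertips in the tool frame, in mm); x points along the fingers, y is the direction in which the jaws open and shut, and the axes are right-handed (so a half turn about x gives the same grasp; the last joint's range is limited). The gripper opens to 85 mm and grips with 20 to 120 N. Pads are 22 mm wide; open, the fingers measure 114 mm over their backs; the gripper's body (76 mm by 85 mm) begins 54 mm behind the grasp point. The pads swing forward as they close: fully open they stand 13 mm farther back than shut.
Start: joints at [-79.853, 34.337, -0.143, 91.639, 0.103, 54.024, -4.572], TCP at [182.041, 701.773, 215.275] pointing down, gripper open.
Joint ranges: [-147.43, 147.43], [-19.82, 112.94], [-74.19, 73.91], [6.32, 146.72], [-59.91, 239.91], [6.04, 106.73], [-150.56, 150.56]. Speed limits (degrees/s): [127.2, 127.2, 172.46, 172.46, 180, 180, 180].

INTERFACE

Orientations are given as [roll, pitch, yaw] about the fixed x, y, z axes, in that order (R = Rz(yaw) Ry(pitch) Rx(roll)).
In Python, from plant import arm, eyes, workorder gives the robot as it stands.
- The arm moves only by the tool play_rows, never from a script. Its argument "targets" is a list of rows, each a list of 7 numbers: the closure, from -1 (fully open) to 1 (shut), then the shift along the tool's x, y, z in mm, then the turn, a rotation vector about the tool's x, y, z in degrees. A call has 1 to 20 rows; each row is the pose to reach, as a shift and turn from the pose commanded when the call began, along the tool's axes at that moment; what a row does not reach only later rows make up. A row lasts 1/10 s, in which the tool goes at most 50 mm and 8.59 degrees, less where a joint would pass 70% of its speed; a pose out of reach is approached as far as the arm can. A call with a gripper value outside its range is refused whole. The fingers move at their own pace and stop on an object; "grip_force" is the grip in N (left out, the last holds). Time passes only in rows, so rows that repeat a pose let the fingers close. It gives the time, the measured TCP pose, the force and the opening at its end, in the units of the state.
- arm.get_state(): the state, without advancing time (a new reading comes with each control period).
- eyes.read_camera(name): name is "scene" or "side" or "wrist"; returns a dict with "frame" (400x640x3 uint8, red, green, blue), "mtx" (3x3 intrinsics, pixels), "R" (3x3) and "t" (3): a world point X has camera coordinates R X + t. Camera axes: x right, y down, z forward; pixel columns grow to the right and rows downward; lengths in mm; the calibration is good to about 2 mm. A picture is of the moment at which its call begins. There is no depth.
- workorder.job_done(): hands the job in, once; it reports no verdict.
The state is a dict: "clock": time; "joints": joint angles; "qvel": joint speeds; "effort": joint torques, N m; "tool_pos": TCP position; "orientation": TCP orientation; "contact_force": force on the tool from outside, world axes, zero at the start; "ft_torque": the same for the moment, N m; "finger_gap": opening from 0.0 (shut) to 1.0 (fully open).
Only numpy, scipy, OpenCV 4.12 (cv2) and the standard library are available. Lean on these libraries where they do the work, as an engineer would, in place of code of your own. Each camera call takes 0.05 s, during which the arm holds its last target. There are 200 camera calls.

TASK

Lower the loose cover over the two locating pins of the irrigation strainer until it lies flush on the flange, and let go of it. Then find out, by trying them on the cover screw's hex head, which of the two wide look-alike sockets fits, standing one that will not go on back upright on its tray or the bench; the slim socket stays standing too. Finish while still gripping the one that fits, pushed fully down over the head ready for tightening, and leave the brush, the tape roll and the soil thermometer where they are.

Things in the scene. Friction and masses are not known exactly. Their poses are not given: they have to be found in the camera images.
- strainer: Grey cast strainer housing of the watering line, fixed to the bench. Origin: middle of its underside. Its top flange, 116 mm (its x) by 84 mm (its y), has a bright flat face 60 mm above the origin and an open 58 mm bore in the middle. Black pipe collars and pipe ends stick out along its x to 94 mm either side, no higher than 54 mm.
- flange (a point): Middle of the flange face of the strainer. Two steel locating pins, 10 mm thick, stand 16 mm up from this face at x = +45 and -45 mm, y = 0 (axes of the strainer); the upper 5 mm of each tapers to 4 mm.
- cover: Loose grey cover plate, 0.35 to 0.65 kg, lying flat on the bench, 116 mm (its x) by 84 mm (its y) by 8 mm thick. Origin: middle of its underside, z up. Two 13 mm holes go right through at x = +45 and -45 mm, y = 0, for the pins; it may go on either way round. In its middle stands a boss with a steel washer face 42 mm across, its top 17 mm above the origin, and on that a hex head.
- head_top (a point): Middle of the top of the cover screw's steel hex head, 35 mm above the cover's origin. The head is 27 mm across flats (two flats face the cover's +y and -y) and 18 mm tall, its upper 3 mm chamfered; it is fast to the cover and does not turn. Grip the cover by it, across two flats.
- tray: Low aluminium tray with a black rubber mat, fixed to the bench, 260 mm (its x) by 90 mm, lip 12 mm high; its standing surface is 4 mm above the bench. Origin: middle of its underside. At the start three sockets stand in it in a row along its x, about 80 mm apart, in any order.
- socket_a: One of two steel sockets alike outside, 0.3 kg, standing on its open mouth, 72 mm tall: round barrel 40 mm across up to 42 mm, above it a hex drive end 30 mm across flats from 42 to 72 mm, to grip it by. Origin: centre of the mouth, z up; two flats of drive end and opening face +y and -y. It is not told which of the two fits.
- socket_b: The other look-alike socket: sizes, origin and axes as socket_a. Their hex openings are 24 mm deep with a slight lead-in. One is 1.5 mm wider than the head, goes over it (any of 6 turns, flats parallel within 5 degrees) and rests with its mouth on the washer face; the other is too small and stops on top of the head, 12 mm or more too high.
- socket_c: A third, plainly slimmer socket, 28 mm across and 60 mm tall, 0.14 kg, hardly wider than the 27 mm head, so it cannot fit; leave it standing. Origin: centre of its mouth (underside).
- brush: Wooden hand brush, 62 x 152 x 46 mm, lying behind the work; to be left alone. Origin: centre of its underside.
- tape: Roll of grey tape, 101 mm across and 48 mm high, lying flat behind the work; to be left alone. Origin: centre of its underside.
- thermometer: Soil thermometer, a 148 mm probe with a round 45 mm dial, lying to the left behind the cover; to be left alone. Origin: centre of its underside. Further out stand fixed black seedling trays on legs, about 0.25 m high and more: left of y = 0.42 m and right of y = -0.37 m, both from about x = 0.35 m on. Keep the arm clear of them.
There are look-alikes about, which are no part of the job. Leave any green look-alike of the cover alone.

How it is judged (in metres and radians):
On the way:
1. the cover lies flush on the flange with both pins through its holes, and is let go (z of cover in the frame of strainer between 0.057 and 0.062 m and horizontal distance between cover and strainer below 0.003 m and angle between the x axis of cover and the x axis of strainer, either way round below 0.09 rad and angle between cover's own z axis and vertical below 0.03 rad and contact force between the fingers and cover below 0.1 N), for 0.2 s.
At the end, for the whole second after the job is handed in: The cover lies flush on the flange (2 mm high, 3 mm sideways); the fitting socket is over the hex head, mouth on the washer face (2.5 mm high, 3 mm sideways, upright within 0.06 rad), gripped with over 2 N; the two other sockets stand upright, at rest, on the tray or bench (z of cover in the frame of strainer between 0.057 and 0.062 m and horizontal distance between cover and strainer below 0.003 m and angle between the x axis of cover and the x axis of strainer, either way round below 0.09 rad and angle between cover's own z axis and vertical below 0.03 rad and ((z of socket_a in the frame of cover between 0.014 and 0.0195 m and horizontal distance between socket_a and cover below 0.003 m and angle between each of socket_a, socket_b's own z axis and vertical below 0.06 rad and contact force between the fingers and socket_a above 2 N and linear speed of each of socket_a, socket_b below 0.02 m/s and height (world z) of socket_b between -0.004 and 0.02 m) or (z of socket_b in the frame of cover between 0.014 and 0.0195 m and horizontal distance between socket_b and cover below 0.003 m and angle between each of socket_b, socket_a's own z axis and vertical below 0.06 rad and contact force between the fingers and socket_b above 2 N and linear speed of each of socket_b, socket_a below 0.02 m/s and height (world z) of socket_a between -0.004 and 0.02 m)) and angle between socket_c's own z axis and vertical below 0.06 rad and height (world z) of socket_c between -0.004 and 0.02 m and linear speed of socket_c below 0.02 m/s); the arm keeps its last pose, push and grip.
It fails at once if the brush is disturbed (moved more than 20 mm) (distance of brush from where it was at the start of the episode above 0.02 m).
It fails at once if the tape roll is disturbed (moved more than 20 mm) (distance of tape from where it was at the start of the episode above 0.02 m).
It fails at once if the soil thermometer is disturbed (moved more than 20 mm) (distance of thermometer from where it was at the start of the episode above 0.02 m).
It also fails if it takes over 64 s, if anything falls off the work surface, if the arm or the gripper's body presses on something with over 40 N, if the wrist force passes 120 N, or if a joint passes its speed limit or range.

## Working session

There is one attempt and no reset: what is moved stays moved. The work goes in short steps, Python scripts to look and compute and a tool call to move; the robot and the scene stay as the last step left them, time stands still between calls to the robot, and variables do not carry over. Pictures are saved under pics/ and viewed, about 8 in all and at most 12, crops included, and the job is handed in when it is done.

Besides the shell and the picture viewer there is one more tool, called after ">>>" as name(argument=value, ...) on one line, values as JSON. play_rows: Moves the arm, as the interface text tells. Its arguments: {"type":"object","properties":{"targets":{"type":"array"},"grip_force":{"type":"number"}},"required":["targets"]}

```bash
ls; mkdir -p pics; python3 - <<'E'
from plant import arm, eyes, workorder
import cv2,numpy as np,pickle
print(arm.get_state(), arm.tcp_to_tips)
for n in ["scene","side","wrist"]:
    c=eyes.read_camera(n); pickle.dump(c,open(f"pics/{n}0.pkl","wb"))
    cv2.imwrite(f"pics/{n}0.png",c["frame"][:,:,::-1]); print(n,c["mtx"].tolist(),(-c["R"].T@c["t"]).round())
E
```

```text
pics
{'clock': 0.0, 'joints': array([-79.85414663,  34.38429357,  -0.14649298,  91.68184447,
         0.10324302,  54.02407475,  -4.56931218]), 'qvel': array([-0.05749077, -0.01716372, -0.08432374,  0.09194155, -0.06849445,
        0.15335975,  0.01359283]), 'effort': array([ 2.16158724e-04, -7.76457882e+01,  1.56497620e+00, -2.58006907e+01,
        1.23737330e-02,  8.97625781e-03,  1.26211225e-05]), 'tool_pos': array([181.9046618 , 701.28373198, 214.41390683]), 'orientation': array([-84.96964868,  89.90991508, -99.50313775]), 'contact_force': array([-1.68717443, -0.55501853,  0.40415379]), 'ft_torque': array([ 0.01985033,  0.02771955, -0.04983129]), 'finger_gap': 0.9998655854170647} 11.0
scene [[504.3078268679552, 0.0, 317.5116932184817], [0.0, 504.3078268679552, 201.74433801549958], [0.0, 0.0, 1.0]] [-130. -550.  729.]
side [[438.6831169346168, 0.0, 319.8002337894466], [0.0, 438.6831169346168, 193.77904612331724], [0.0, 0.0, 1.0]] [-197.  353.  790.]
wrist [[301.58838646341655, 0.0, 317.95112058568367], [0.0, 301.58838646341655, 205.68976487479642], [0.0, 0.0, 1.0]] [107. 720. 374.]
```

View pics/scene0.png

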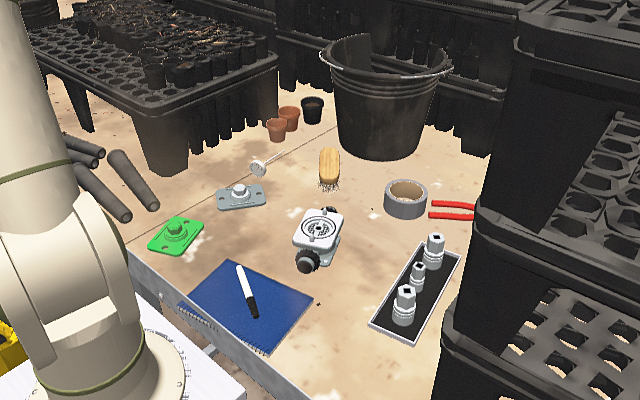

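View pics/side0.png

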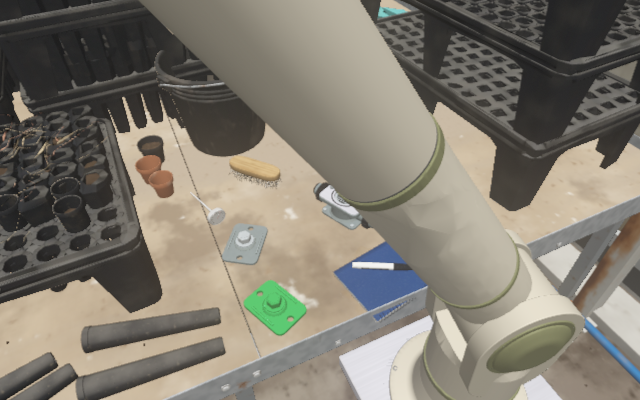

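```bash
cat > h.py <<'E'
import numpy as np,cv2,pickle
def back(c,uv,z):
    uv=np.atleast_2d(np.asarray(uv,float)); d=np.c_[uv,np.ones(len(uv))]@np.linalg.inv(c["mtx"]).T@c["R"]
    o=-c["R"].T@c["t"]; return o+d*((z-o[2])/d[:,2])[:,None]
def proj(c,X):
    p=np.atleast_2d(X)@c["R"].T+c["t"]; p=p@c["mtx"].T; return p[:,:2]/p[:,2:]
def load(n): return pickle.load(open(f"pics/{n}.pkl","rb"))
def snap(n,name):
    from plant import eyes
    c=eyes.read_camera(n); pickle.dump(c,open(f"pics/{name}.pkl","wb")); return c
def draw(img,c,P,col,s=1,off=(0,0)):
    p=((proj(c,P)-off)*s*16).round().astype(int)
    cv2.polylines(img,[p.reshape(-1,1,2)],True,col,1,cv2.LINE_AA,4)
def circ(r,n=48):
    a=np.arange(n)*2*np.pi/n; return np.c_[r*np.cos(a),r*np.sin(a)]
def place(xy,z,yaw,p):
    a=np.radians(yaw); R=np.array([[np.cos(a),-np.sin(a)],[np.sin(a),np.cos(a)]])
    q=np.asarray(p)@R.T+np.asarray(xy)[:2]; return np.c_[q,np.full(len(q),z)]
E
python3 - <<'E'
from h import *
c=load("scene0")
for n,uv,z in [("cover",(240,188),35),("strainer",(319,226),60),("s1",(435,238),76),("s2",(418,265),64),("s3",(405,290),76),("brush",(329,170),30),("tape",(405,190),48),("trayc1",(411,240),12),("trayc2",(461,253),12),("trayc3",(369,324),12),("trayc4",(417,344),12)]:
    print(n,back(c,uv,z)[0].round())
f=c["frame"][:,:,::-1]
a=cv2.resize(f[175:225,205:275],None,fx=5.7,fy=5.7,interpolation=cv2.INTER_CUBIC)
b=cv2.resize(f[195:285,280:350],None,fx=5.7,fy=5.7,interpolation=cv2.INTER_CUBIC)
t=cv2.resize(f[225:345,360:465],None,fx=3.8,fy=3.8,interpolation=cv2.INTER_CUBIC)
o=np.zeros((600,800,3),np.uint8); o[:a.shape[0],:399]=a; o[87+0:87+0,0:0]=0
b=b[:, :]; t=cv2.resize(t,(399,456)); o[:456,400:799]=t
b=cv2.resize(b,None,fx=.55,fy=.55); o[286:286+b.shape[0],:b.shape[1]]=b
cv2.imwrite("pics/crop0.png",o)
E
```

```text
cover [485. 227.  35.]
strainer [481. -25.  60.]
s1 [ 591. -232.   76.]
s2 [ 515. -242.   64.]
s3 [ 435. -265.   76.]
brush [691. 125.  30.]
tape [723. -78.  48.]
trayc1 [ 621. -166.   12.]
trayc2 [ 656. -266.   12.]
trayc3 [ 378. -234.   12.]
trayc4 [ 398. -322.   12.]
```

View pics/crop0.png

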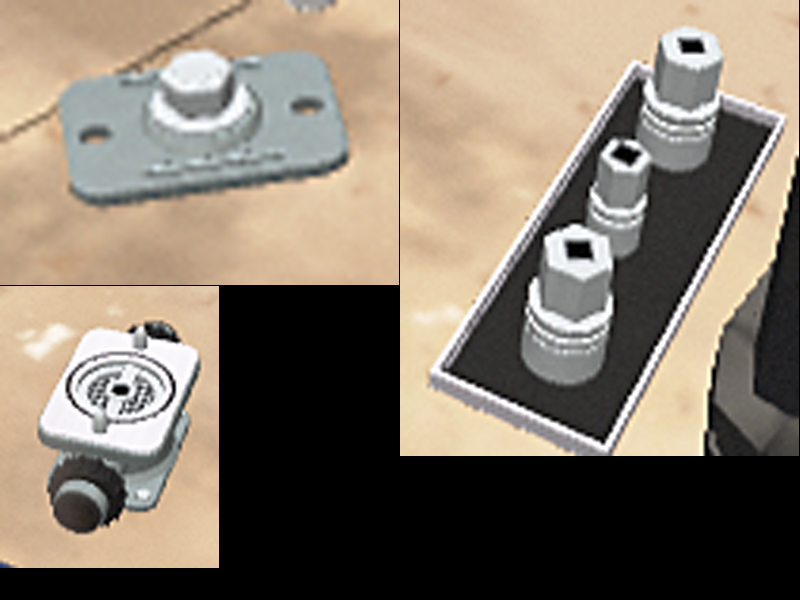

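```bash
cat >> h.py <<'E'
from scipy.spatial.transform import Rotation as Ro
def state():
    from plant import arm
    s=arm.get_state(); o=s["orientation"]
    return s,np.asarray(s["tool_pos"]),Ro.from_euler("xyz",o,degrees=True)
def down(jaw,near=None):
    """tool x down, tool y at world yaw jaw (mod 180, the nearest to `near`)"""
    best=None
    for k in (0,180):
        a=np.radians(jaw+k); y=np.array([np.cos(a),np.sin(a),0]); x=np.array([0,0,-1.]); R=Ro.from_matrix(np.c_[x,y,np.cross(x,y)])
        if near is None: return R
        m=(near.inv()*R).magnitude()
        if best is None or m<best[0]: best=(m,R)
    return best[1]
def plan(goals,near=True):
    """goals: (xyz, jaw yaw); prints shifts from the current pose"""
    s,p,R=state()
    for g,j in goals:
        G=down(j,R if near else None); print("shift",R.inv().apply(np.array(g)-p).round(1),"turn",np.degrees((R.inv()*G).as_rotvec()).round(1))
E
python3 - <<'E'
from h import *
c=load("scene0")
h=back(c,[(221.7,198.7),(259,193.2)],8); print("cover holes",h.round(),h.mean(0).round(), np.degrees(np.arctan2(*(h[1]-h[0])[[1,0]])))
h=back(c,[(311.3,235.5),(324.7,209)],76); print("pins",h.round(),h.mean(0).round(), np.degrees(np.arctan2(*(h[1]-h[0])[[1,0]])))
s,p,R=state(); print(R.as_matrix().round(3))
w=load("wrist0"); o=-w["R"].T@w["t"]; print("cam in tool",R.inv().apply(o-p).round(1)); print("cam axes in tool (rows x,y,z)",R.inv().apply(w["R"]).round(3))
tip=p+R.apply([11,0,0]); print("tip px",proj(w,tip), "below 200",proj(w,p+R.apply([200,0,0])))
E
```

```text
cover holes [[450. 257.   8.]
 [525. 207.   8.]] [487. 232.   8.] -33.70234200235375
pins [[434. -45.  76.]
 [517.  -9.  76.]] [475. -27.  76.] 23.55111440057546
[[-0.     0.251  0.968]
 [-0.001  0.968 -0.251]
 [-1.    -0.001  0.   ]]
cam in tool [-159.4   -0.6  -77.4]
cam axes in tool (rows x,y,z) [[ 0.     1.    -0.001]
 [-0.299  0.001  0.954]
 [ 0.954 -0.     0.299]]
tip px [[318.97377037 243.00434167]] below 200 [[318.52404988 178.10622065]]
```

```bash
python3 - <<'E'
from h import *
plan([((250,400,215),30),((487,232,200),-3.7)])
E
```

```text
shift [-1.000e-01 -2.747e+02  1.415e+02] turn [45.5  0.   0.1]
shift [  15.1 -377.8  413.1] turn [79.2  0.1  0. ]
```

>>> play_rows(targets=[[-1,0,-275,141,45,0,0],[-1,0,-275,141,45,0,0],[-1,0,-275,141,45,0,0],[-1,0,-275,141,45,0,0],[-1,0,-275,141,45,0,0],[-1,0,-275,141,45,0,0],[-1,0,-275,141,45,0,0],[-1,15,-378,413,79,0,0],[-1,15,-378,413,79,0,0],[-1,15,-378,413,79,0,0],[-1,15,-378,413,79,0,0],[-1,15,-378,413,79,0,0],[-1,15,-378,413,79,0,0],[-1,15,-378,413,79,0,0],[-1,15,-378,413,79,0,0],[-1,15,-378,413,79,0,0]])

```text
clock: 1.75
tool_pos: [486.0, 233.2, 200.0]
orientation: [-93.8, 89.9, 172.8]
contact_force: [0.7, 0.6, -0.3]
finger_gap: 1.003
```

```bash
python3 - <<'E'
from h import *
w=snap("wrist","w1"); s,p,R=state(); print(p.round(1),s["orientation"].round(1),s["clock"])
f=cv2.resize(w["frame"][60:340,120:520,::-1],None,fx=2,fy=2,interpolation=cv2.INTER_CUBIC); cv2.imwrite("pics/w1.png",np.ascontiguousarray(f))
E
```

```text
[485.8 233.5 200.2] [-108.9   90.   157.6] 1.8
```

View pics/w1.png

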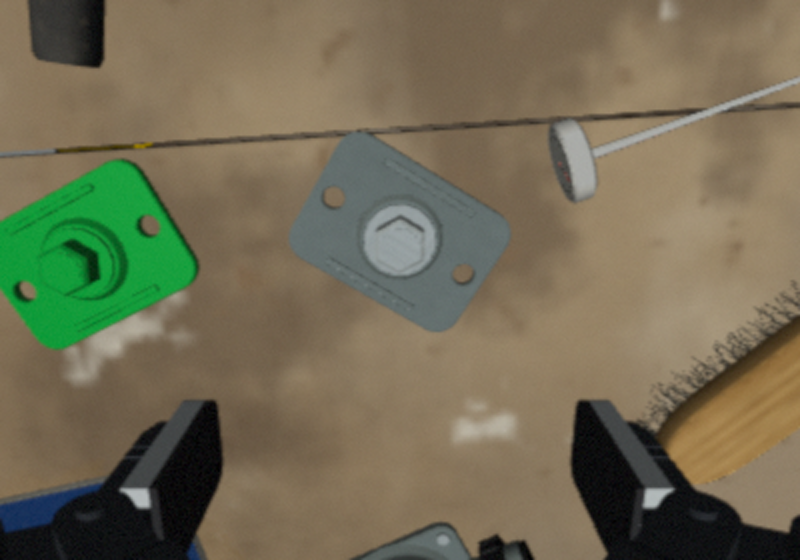

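```bash
cat >> h.py <<'E'
def edgefit(c,parts,x0,free=3,show=None,rng=3):
    """fit (x,y,yaw) so that the projected curves lie on strong image edges. parts: (points2d, z, weight)"""
    from scipy.optimize import minimize
    from scipy.ndimage import map_coordinates
    g=cv2.GaussianBlur(c["frame"],(0,0),0.8).astype(np.float32)
    m=np.zeros(g.shape[:2],np.float32)
    for k in range(3): m=np.maximum(m,np.hypot(cv2.Sobel(g[:,:,k],cv2.CV_32F,1,0),cv2.Sobel(g[:,:,k],cv2.CV_32F,0,1)))
    m=np.minimum(m,np.percentile(m,98))/np.percentile(m,98)
    def cost(x,mm):
        v=0
        for P,z,w in parts:
            q=proj(c,place(x[:2],z,x[2] if free==3 else x0[2],P)); v-=w*map_coordinates(mm,q[:,::-1].T,order=1).mean()
        return v
    x=np.array(x0,float)
    for s,d in ((3,8),(1.5,3),(0.5,1)):
        mm=cv2.GaussianBlur(m,(0,0),s)
        best=min((minimize(cost,x+np.array([a,b,e])*d*rng/3,args=(mm,),method="Nelder-Mead",options=dict(xatol=.01,fatol=1e-6)) for a in(-1,0,1) for b in(-1,0,1) for e in((-1,0,1) if free==3 else (0,))),key=lambda r:r.fun)
        x=best.x if free==3 else np.r_[best.x[:2],x0[2]]
    return x,best.fun
def dense(P,n=30):
    P=np.asarray(P,float); return np.concatenate([np.linspace(a,b,n,endpoint=False) for a,b in zip(P,np.roll(P,-1,0))])
def rect(a,b,r):
    # rectangle a x b with straight sides only (corners left out)
    a/=2;b/=2; t=np.linspace(-1,1,40)
    return np.concatenate([np.c_[t*(a-r),np.full(40,b)],np.c_[t*(a-r),np.full(40,-b)],np.c_[np.full(40,a),t*(b-r)],np.c_[np.full(40,-a),t*(b-r)]])
def hexa(af):
    a=np.radians(np.arange(0,360,60)); return dense(np.c_[np.cos(a),np.sin(a)]*af/np.sqrt(3))
COVER=[(rect(116,84,16),8,2),(circ(6.5)+[45,0],8,1),(circ(6.5)-[45,0],8,1),(circ(21),17,1)]
E
python3 - <<'E'
from h import *
w=load("w1"); h=back(w,np.array([(334,197),(463,273)])/2+[120,60],6); print(h.round(1),h.mean(0).round(1),np.degrees(np.arctan2(*(h[0]-h[1])[[1,0]])))
print("head",back(w,np.array([(400,240)])/2+[120,60],17).round(1))
x,f=edgefit(w,COVER,[487,230,-33]); print("fit",x.round(2),f)
sc=load("scene0"); y,f=edgefit(sc,COVER,x); print("scene fit",y.round(2),f)
s=load("side0"); y,f=edgefit(s,COVER,x); print("side fit",y.round(2),f)
i=w["frame"][...,::-1].copy(); i=cv2.resize(i[110:240,250:390],None,fx=4,fy=4,interpolation=cv2.INTER_CUBIC)
for P,z,_ in COVER: 
    for q in ((proj(w,place(x,z,x[2],P))-[250,110])*4+1.5): cv2.circle(i,tuple(int(v) for v in q),0,(0,0,255),-1)
cv2.imwrite("pics/w1f.png",i)
plan([((x[0],x[1],120),x[2]+30),((x[0],x[1],30),x[2]+30)])
E
```

```text
[[449.9 258.5   6. ]
 [524.1 207.8   6. ]] [487.  233.2   6. ] 145.6524695190466
head [[487.1 233.   17. ]]
fit [486.55 233.34 -34.64] -2.0670313835144043
scene fit [486.88 233.79 -34.71] -2.128359079360962
side fit [488.43 233.24 -34.91] -1.7812869548797607
shift [80.2  0.8  0.1] turn [ 1.2 -0.   0. ]
shift [1.702e+02 9.000e-01 1.000e-01] turn [ 1.2 -0.   0. ]
```

View pics/w1f.png

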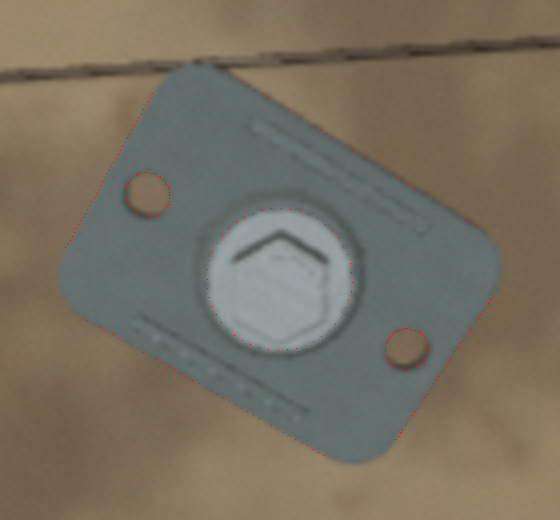

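>>> play_rows(targets=[[-1,80,0.8,0.1,1.2,0,0],[-1,120,0.8,0.1,1.2,0,0],[-1,150,0.8,0.1,1.2,0,0],[-1,170,0.8,0.1,1.2,0,0],[-1,170,0.8,0.1,1.2,0,0],[-1,170,0.8,0.1,1.2,0,0],[1,170,0.8,0.1,1.2,0,0],[1,170,0.8,0.1,1.2,0,0],[1,170,0.8,0.1,1.2,0,0],[1,170,0.8,0.1,1.2,0,0],[1,170,0.8,0.1,1.2,0,0],[1,170,0.8,0.1,1.2,0,0],[1,170,0.8,0.1,1.2,0,0],[1,170,0.8,0.1,1.2,0,0]], grip_force=70)

```text
clock: 3.2
tool_pos: [487.7, 232.0, 30.2]
orientation: [-31.1, 90.0, -125.8]
contact_force: [0.5, 0.1, -0.2]
finger_gap: -0.001
```

```bash
python3 - <<'E'
from h import *
w=snap("wrist","w2"); sd=snap("scene","s2"); s,p,R=state(); print(p.round(1),s["finger_gap"],s["clock"])
a=cv2.resize(w["frame"][60:340,120:520,::-1],None,fx=1.5,fy=1.5); b=cv2.resize(sd["frame"][150:250,180:300,::-1],None,fx=5,fy=5)[:, :600]
o=np.zeros((590,800,3),np.uint8); o[:420,:600]=a; b=cv2.resize(sd["frame"][140:240,190:310,::-1],(200,167)); o[420:587,:200]=b
b=cv2.resize(load("side0")["frame"][:1,:1],(1,1))
cv2.imwrite("pics/w2.png",o)
E
```

```text
[487.7 232.   30.2] 0.004068738232655699 3.3
```

View pics/w2.png

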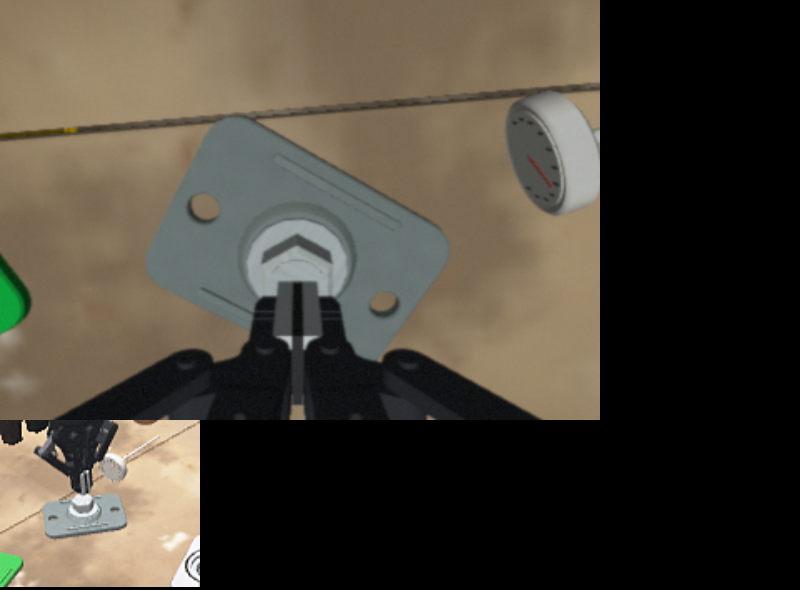

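```bash
python3 - <<'E'
from h import *
s,p,R=state(); tip=p+R.apply([11,0,0]); print(tip.round(1))
ims=[]
for n,k in (("scene","s2"),("side",None),("wrist","w2")):
    c=load(k) if k else snap("side","d2")
    u=proj(c,tip+[0,0,15])[0].round().astype(int); H=40
    x0,y0=u[0]-H,u[1]-H
    i=cv2.resize(c["frame"][y0:y0+80,x0:x0+80,::-1],None,fx=5,fy=5,interpolation=cv2.INTER_CUBIC)[:, :]
    for z,col in ((19.3,(0,0,255)),(35,(0,255,0)),(50,(255,0,0))):
        q=(proj(c,[[tip[0],tip[1],z]])[0]-[x0,y0])*5+2; cv2.circle(i,tuple(int(v) for v in q),3,col,-1)
    ims.append(cv2.resize(i,(266,266)))
    print(n,proj(c,[tip]),u)
    x,f=edgefit(c,COVER,[486.6,233.3,-34.6]); print(x.round(2),f)
cv2.imwrite("pics/tip.png",cv2.resize(np.hstack(ims),None,fx=1,fy=1))
E
```

```text
[487.7 232.   19.2]
scene [[240.22257312 192.04181981]] [240 187]
[486.93 233.93 -34.55] -2.1498382091522217
side [[244.75960458 238.84679689]] [244 235]
[533.11 214.68 -18.5 ] -2.2393836975097656
wrist [[319.67963335 240.71822698]] [320 252]
[486.37 233.01 -34.52] -2.380974054336548
```

View pics/tip.png

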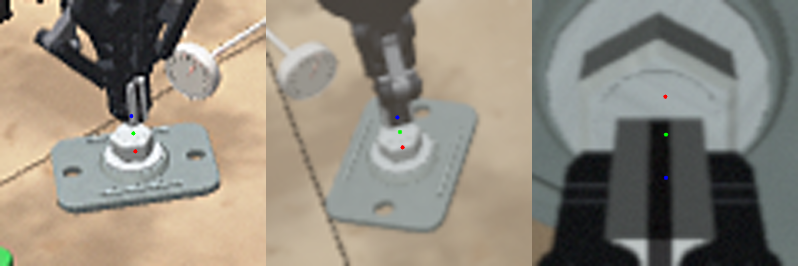

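>>> play_rows(targets=[[1,1,0,0,0,0,0],[1,2,0,0,0,0,0],[1,2,0,0,0,0,0]])

```text
clock: 3.65
tool_pos: [487.6, 232.0, 28.1]
orientation: [-54.2, 90.0, -148.9]
contact_force: [0.5, 0.3, 0.4]
finger_gap: 0.004
```

>>> play_rows(targets=[[1,1,0,0,0,0,0],[1,2,0,0,0,0,0],[1,2,0,0,0,0,0]])

```text
clock: 3.95
tool_pos: [487.6, 232.0, 26.2]
orientation: [-52.1, 90.0, -146.8]
contact_force: [-0.1, 0.0, 0.2]
finger_gap: -0.002
```

>>> play_rows(targets=[[1,1,0,0,0,0,0],[1,2,0,0,0,0,0],[1,2,0,0,0,0,0]])

```text
clock: 4.25
tool_pos: [487.7, 232.0, 24.2]
orientation: [-43.0, 90.0, -137.7]
contact_force: [-0.0, -0.1, -0.3]
finger_gap: 0.0
```

>>> play_rows(targets=[[1,1,0,0,0,0,0],[1,2,0,0,0,0,0],[1,2,0,0,0,0,0]])

```text
clock: 4.55
tool_pos: [487.7, 232.0, 22.1]
orientation: [-38.3, 90.0, -133.0]
contact_force: [0.1, 0.2, 0.0]
finger_gap: 0.001
```

>>> play_rows(targets=[[1,1,0,0,0,0,0],[1,2,0,0,0,0,0],[1,2,0,0,0,0,0]])

```text
clock: 4.85
tool_pos: [487.7, 232.0, 20.1]
orientation: [-46.2, 90.0, -140.9]
contact_force: [0.4, 0.3, -0.5]
finger_gap: 0.002
```

```bash
python3 - <<'E'
from h import *
s,p,R=state(); print(p)
ims=[]
for n in ("scene","side"):
    c=snap(n,n+"3"); x0,y0=(proj(c,[487,233,35])[0]-[20,24]).round().astype(int)
    i=cv2.resize(c["frame"][y0:y0+40,x0:x0+40,::-1],None,fx=10,fy=10,interpolation=cv2.INTER_CUBIC)
    for z,col in ((20,(0,0,255)),(35,(0,255,0)),(50,(255,0,0))):
        q=(proj(c,[[487.7,232,z]])[0]-[x0,y0])*10+5; cv2.circle(i,tuple(int(v) for v in q),3,col,-1)
    for k in range(0,360,60):
        a=np.radians(k-34.6); X=[[486.5+15.6*np.cos(a),233.3+15.6*np.sin(a),35]]
        q=(proj(c,X)[0]-[x0,y0])*10+5; cv2.circle(i,tuple(int(v) for v in q),2,(255,0,255),-1)
    ims.append(i)
cv2.imwrite("pics/tip2.png",np.hstack(ims))
E
```

```text
[487.66474636 232.010886    20.1474707 ]
```

View pics/tip2.png

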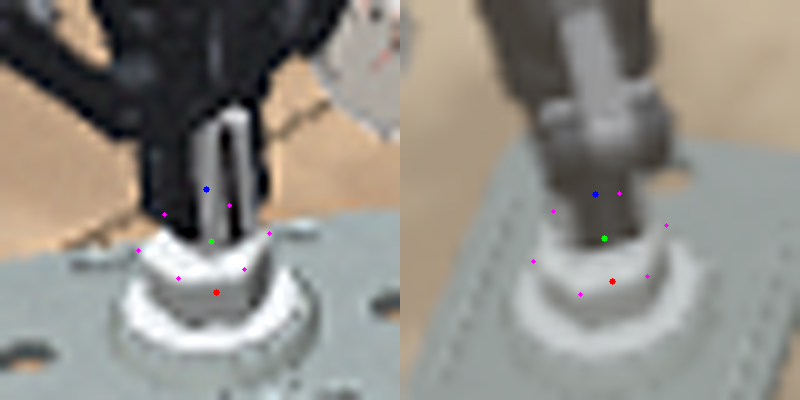

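>>> play_rows(targets=[[1,1,0,0,0,0,0],[1,2,0,0,0,0,0],[1,2,0,0,0,0,0]])

```text
clock: 5.25
tool_pos: [487.8, 232.1, 19.1]
orientation: [152.0, 90.0, 57.2]
contact_force: [-2.0, -0.5, 12.5]
finger_gap: 0.0
```

```bash
python3 - <<'E'
from h import *
plan([((486.5,233.2,40),-4.6),((486.5,233.2,3.5),-4.6)])
E
```

```text
shift [-20.9  -1.4  -1. ] turn [-0.2 -0.  -0. ]
shift [15.6 -1.4 -1. ] turn [-0.2 -0.  -0. ]
```

>>> play_rows(targets=[[-1,-22,-1.4,-1,-0.2,0,0],[-1,-22,-1.4,-1,-0.2,0,0],[-1,-22,-1.4,-1,-0.2,0,0],[-1,-22,-1.4,-1,-0.2,0,0],[-1,-22,-1.4,-1,-0.2,0,0],[-1,-22,-1.4,-1,-0.2,0,0],[-1,5,-1.4,-1,-0.2,0,0],[-1,14.6,-1.4,-1,-0.2,0,0],[-1,14.6,-1.4,-1,-0.2,0,0],[1,14.6,-1.4,-1,-0.2,0,0],[1,14.6,-1.4,-1,-0.2,0,0],[1,14.6,-1.4,-1,-0.2,0,0],[1,14.6,-1.4,-1,-0.2,0,0],[1,14.6,-1.4,-1,-0.2,0,0],[1,14.6,-1.4,-1,-0.2,0,0],[1,14.6,-1.4,-1,-0.2,0,0]], grip_force=70)

```text
clock: 6.85
tool_pos: [486.8, 233.4, 4.6]
orientation: [128.6, 89.9, 34.1]
contact_force: [0.2, -0.9, 8.7]
finger_gap: 0.294
```

>>> play_rows(targets=[[1,-10,0,0,0,0,0],[1,-40,0,0,0,0,0],[1,-80,0,0,0,0,0],[1,-120,0,0,0,0,0],[1,-140,0,0,0,0,0],[1,-140,0,0,0,0,0],[1,-140,0,0,0,0,0]])

```text
clock: 7.55
tool_pos: [485.8, 233.3, 143.7]
orientation: [-169.9, 90.0, 95.6]
contact_force: [0.1, -0.1, -3.9]
finger_gap: 0.292
```

```bash
cat >> h.py <<'E'
STR=[(rect(116,84,20),60,2),(circ(29),60,1),(circ(2)+[45,0],76,.7),(circ(2)-[45,0],76,.7)]
def showfit(c,parts,x,dz=0,H=None,s=5,dot=(0,0,255)):
    P=np.vstack([proj(c,place(x,z+dz,x[2],p)) for p,z,_ in parts]); a=(P.min(0)-6).astype(int).clip(0); b=(P.max(0)+7).astype(int)
    i=cv2.resize(c["frame"][a[1]:b[1],a[0]:b[0],::-1],None,fx=s,fy=s,interpolation=cv2.INTER_CUBIC)
    for q in (P-a)*s+s/2-.5: cv2.circle(i,tuple(int(v) for v in q),0,dot,-1)
    return i
E
python3 - <<'E'
from h import *
s,p,R=state(); print(p.round(2),s["finger_gap"],s["contact_force"].round(1),s["clock"], "jaw",np.degrees(np.arctan2(*R.as_matrix()[[1,0],1])))
sc=snap("scene","s4"); sd=snap("side","d4"); w=snap("wrist","w4")
for c,n in ((sc,"scene"),(sd,"side"),(load("scene0"),"scene0")):
    x,f=edgefit(c,STR,[477,-27,23.5]); print("strainer",n,x.round(2),f)
best=None
for dz in range(128,150,3):
    C=[(P,z+dz,k) for P,z,k in COVER]; x,f=edgefit(w,C,[486.6,233.3,-34.6]); print("cover dz",dz,x.round(2),round(f,3))
def fitim(c,parts,x): return showfit(c,parts,x)
x,f=edgefit(sc,STR,[477,-27,23.5]); a=showfit(sc,STR,x,s=5)
x,f=edgefit(sd,STR,[477,-27,23.5]); b=showfit(sd,STR,x,s=4)
o=np.zeros((600,800,3),np.uint8); a=a[:600,:400]; b=b[:600,:400]; o[:a.shape[0],:a.shape[1]]=a; o[:b.shape[0],400:400+b.shape[1]]=b
cv2.imwrite("pics/str.png",o)
E
```

```text
[485.8  233.34 143.69] 0.29213259346660986 [ 0.1 -0.1 -3.9] 7.55 jaw -4.506523963786098
strainer scene [479.01 -28.13  24.54] -2.8982088565826416
strainer side [440.81 -12.7   60.51] -2.47259259223938
strainer scene0 [479.01 -28.15  24.56] -2.8431389331817627
cover dz 128 [433.76 242.85 -52.77] -1.644
cover dz 131 [436.48 240.99 -52.61] -1.613
cover dz 134 [450.51 253.45 -29.17] -1.622
cover dz 137 [451.98 254.06 -29.24] -1.646
cover dz 140 [454.22 253.45 -28.8 ] -1.602
cover dz 143 [454.97 254.42 -29.17] -1.601
cover dz 146 [455.11 252.28 -32.55] -1.516
cover dz 149 [466.96 247.26 -36.9 ] -1.612
```

View pics/str.png

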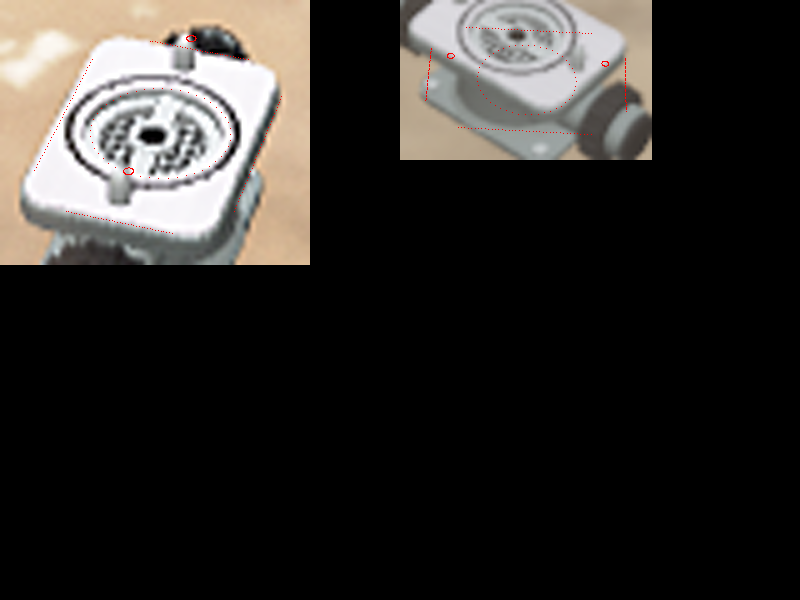

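```bash
python3 - <<'E'
from h import *
plan([((554,77,150),54.5)])
w=load("w4")
for dz in range(132,148,3):
    C=[(P,z+dz,k) for P,z,k in COVER[:3]]; x,f=edgefit(w,C,[485.8,233.3,-34.5],rng=.8); print("cover dz",dz,x.round(2),round(f,3))
E
```

```text
shift [ -7.6  80.6 149.9] turn [-59.    0.    0.2]
cover dz 132 [449.53 253.17 -29.15] -1.486
cover dz 135 [451.65 252.92 -28.86] -1.498
cover dz 138 [452.44 254.18 -29.24] -1.53
cover dz 141 [454.24 253.98 -28.93] -1.478
cover dz 144 [455.29 254.47 -29.46] -1.457
cover dz 147 [456.4  252.81 -31.59] -1.374
```

>>> play_rows(targets=[[1,-8,81,150,-59,0,0],[1,-8,81,150,-59,0,0],[1,-8,81,150,-59,0,0],[1,-8,81,150,-59,0,0],[1,-8,81,150,-59,0,0],[1,-8,81,150,-59,0,0],[1,-8,81,150,-59,0,0],[1,-8,81,150,-59,0,0],[1,-8,81,150,-59,0,0],[1,-8,81,150,-59,0,0]])

```text
clock: 8.7
tool_pos: [555.0, 77.1, 151.1]
orientation: [-130.1, 89.9, -165.9]
contact_force: [-0.5, 0.3, -3.2]
finger_gap: 0.288
```

```bash
python3 - <<'E'
from h import *
s,p,R=state(); print(p.round(2),s["finger_gap"],s["contact_force"].round(1),s["clock"], "jaw",np.degrees(np.arctan2(*R.as_matrix()[[1,0],1])))
w=snap("wrist","w5"); snap("scene","s5")
i=cv2.resize(w["frame"][...,::-1],None,fx=1.25,fy=1.25,interpolation=cv2.INTER_CUBIC)
x,f=edgefit(w,STR,[479,-28,24.5]); print("str",x.round(2),f)
for P,z,_ in STR:
    for q in proj(w,place(x,z,x[2],P))*1.25: cv2.circle(i,tuple(int(v) for v in q),0,(0,0,255),-1)
for P,z,_ in COVER:
    for q in proj(w,place(p,z+p[2]-4.6,24.5,P))*1.25: cv2.circle(i,tuple(int(v) for v in q),0,(255,0,0),-1)
cv2.imwrite("pics/w5.png",i)
E
```

```text
[554.98  77.1  151.1 ] 0.28797021273015266 [-0.5  0.3 -3.2] 8.7 jaw 54.28250236040978
str [469.24 -29.25  27.12] -2.4090001583099365
```

View pics/w5.png

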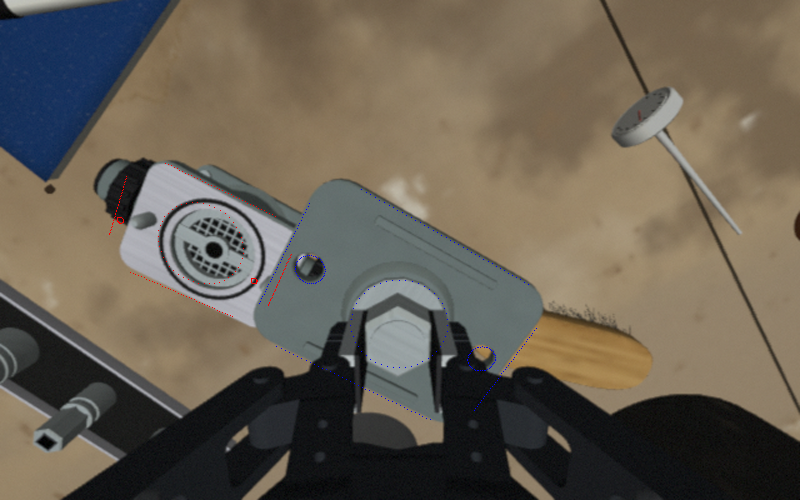

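```bash
python3 - <<'E'
from h import *
w=load("w5")
t=np.linspace(-38,5,60); u=np.linspace(-22,22,40)
E3=np.concatenate([np.c_[t,np.full(60,42)],np.c_[t,np.full(60,-42)],np.c_[np.full(40,-58),u]])
for parts,n in [([(E3,60,2)],"edges")]+[([(E3,60,2),(circ(r),60,1)],f"r{r}") for r in (29,31,32,33,34,35,36)]:
    x,f=edgefit(w,parts,[477,-28,24.8],rng=1); print("wrist",n,x.round(2),round(f,3))
for sn in ("s5","scene0"):
  for r in (29,32,33,34,35):
    x,f=edgefit(load(sn),[(rect(116,84,20),60,2),(circ(r),60,1)],[478,-28,24.5],rng=1); print(sn,r,x.round(2),round(f,3))
E
```

```text
wrist edges [477.26 -24.59  24.49] -1.518
wrist r29 [475.72 -21.28  32.05] -1.858
wrist r31 [477.55 -24.07  24.94] -2.224
wrist r32 [477.72 -24.36  24.23] -2.188
wrist r33 [476.82 -25.63  22.93] -2.335
wrist r34 [476.85 -25.4   23.31] -2.318
wrist r35 [477.46 -24.53  24.29] -2.401
wrist r36 [477.28 -24.69  24.28] -2.339
s5 29 [479.   -28.58  24.32] -1.905
s5 32 [477.11 -25.22  24.03] -2.016
s5 33 [477.25 -25.17  23.73] -2.013
s5 34 [476.37 -25.22  24.23] -1.983
s5 35 [476.02 -25.5   24.25] -2.001
scene0 29 [478.94 -28.46  24.17] -1.91
scene0 32 [477.17 -25.18  24.06] -2.028
scene0 33 [477.35 -25.09  23.77] -2.025
scene0 34 [476.83 -25.24  24.61] -1.994
scene0 35 [476.1  -25.45  24.34] -2.011
```

```bash
python3 - <<'E'
from h import *
plan([((477.3,-24.8,130),54.3),((477.3,-24.8,88),54.3)])
E
```

```text
shift [  21.5 -128.4   -3.8] turn [ 0.1 -0.   0. ]
shift [  63.5 -128.4   -3.8] turn [ 0.1 -0.   0. ]
```

>>> play_rows(targets=[[1,10,-50,-2,0,0,0],[1,21,-100,-3.8,0,0,0],[1,21,-128.4,-3.8,0,0,0],[1,50,-128.4,-3.8,0,0,0],[1,63.5,-128.4,-3.8,0,0,0],[1,63.5,-128.4,-3.8,0,0,0],[1,63.5,-128.4,-3.8,0,0,0]])

```text
clock: 9.5
tool_pos: [477.8, -24.8, 88.4]
orientation: [-115.6, 90.0, -151.2]
contact_force: [-0.5, 0.2, -3.2]
finger_gap: 0.291
```

```bash
python3 - <<'E'
from h import *
s,p,R=state(); print(p.round(2),s["finger_gap"],s["contact_force"].round(1),s["clock"], "jaw",np.degrees(np.arctan2(*R.as_matrix()[[1,0],1])))
w=snap("wrist","w6"); sc=snap("scene","s6"); sd=snap("side","d6")
yaw=24.3; ims=[]
for k,c in enumerate((w,w,sc,sd)):
    e=[-1,1,-1,-1][k]
    h=place(p,p[2]-4.6+8,yaw,[[e*45,0]]); u=proj(c,h)[0]
    if k<2: H,sf=14,14
    else: u=proj(c,[p[0],p[1],85])[0]; H,sf=28,7
    x0,y0=(u-H).round().astype(int); i=cv2.resize(c["frame"][y0:y0+2*H,x0:x0+2*H,::-1],None,fx=sf,fy=sf,interpolation=cv2.INTER_CUBIC)
    def dr(P,col):
        for q in (proj(c,P)-[x0,y0])*sf+sf/2: cv2.circle(i,tuple(int(v) for v in q),1,col,-1)
    for e in (-1,1):
        dr(place(p,p[2]-4.6+8,yaw,circ(6.5)+[e*45,0]),(255,0,0)); dr(place((477.3,-24.8),76,yaw,circ(2)+[e*45,0]),(0,0,255)); dr(place((477.3,-24.8),71,yaw,circ(5)+[e*45,0]),(0,255,0))
    ims.append(i)
cv2.imwrite("pics/w6.png",np.hstack([np.vstack(ims[:2])[:, :],np.vstack(ims[2:])])[:600,:800]) if 0 else cv2.imwrite("pics/w6.png",cv2.resize(np.vstack([np.hstack(ims[:2]),np.hstack(ims[2:])]),(600,600)))
E
```

```text
[477.76 -24.83  88.37] 0.2905756396614432 [-0.5  0.2 -3.2] 9.5 jaw 54.44829738095916
```

View pics/w6.png

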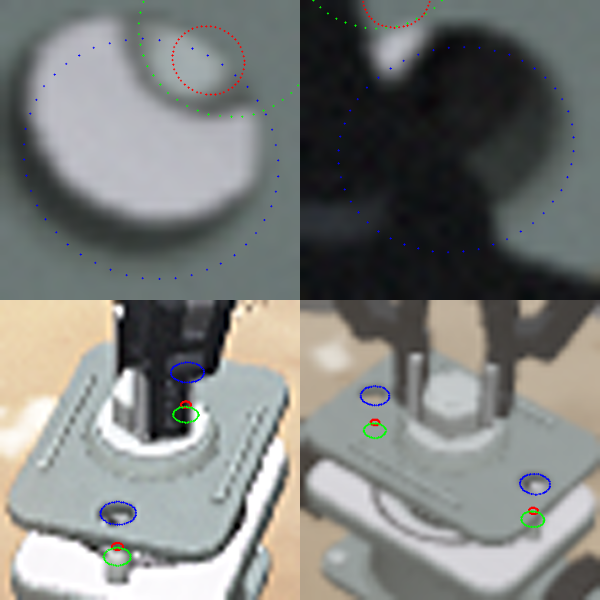

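>>> play_rows(targets=[[1,4,-0.3,-0.4,0,0,0],[1,8,-0.3,-0.4,0,0,0],[1,12,-0.3,-0.4,0,0,0],[1,15,-0.3,-0.4,0,0,0],[1,15,-0.3,-0.4,0,0,0]])

```text
clock: 10.15
tool_pos: [476.9, -25.1, 72.7]
orientation: [-139.9, 90.0, -175.5]
contact_force: [-0.7, -0.8, -4.7]
finger_gap: 0.291
```

>>> play_rows(targets=[[1,3,0,0,0,0,0],[1,6,0,0,0,0,0],[1,8,0,0,0,0,0],[1,8,0,0,0,0,0]])

```text
clock: 10.55
tool_pos: [477.0, -25.1, 64.9]
orientation: [-137.9, 90.0, -173.4]
contact_force: [-0.6, 0.2, -4.6]
finger_gap: 0.295
```

>>> play_rows(targets=[[1,0.7,0,0,0,0,0],[1,1.5,0,0,0,0,0],[1,1.5,0,0,0,0,0]])

```text
clock: 10.85
tool_pos: [477.0, -25.1, 64.6]
orientation: [38.1, 90.0, 2.5]
contact_force: [-2.5, 0.1, 10.8]
finger_gap: 0.291
```

>>> play_rows(targets=[[-1,-0.8,0,0,0,0,0],[-1,-0.8,0,0,0,0,0],[-1,-0.8,0,0,0,0,0],[-1,-0.8,0,0,0,0,0],[-1,-0.8,0,0,0,0,0],[-1,-0.8,0,0,0,0,0],[-1,-30,0,0,0,0,0],[-1,-80,0,0,0,0,0],[-1,-120,0,0,0,0,0],[-1,-120,0,0,0,0,0],[-1,-120,0,0,0,0,0]])

```text
clock: 11.95
tool_pos: [477.4, -25.0, 184.5]
orientation: [39.9, 89.9, 4.4]
contact_force: [-0.6, 1.4, -0.1]
finger_gap: 0.996
```

```bash
python3 - <<'E'
from h import *
s,p,R=state(); print(p.round(2),s["finger_gap"],s["contact_force"].round(1),s["clock"], "jaw",np.degrees(np.arctan2(*R.as_matrix()[[1,0],1])))
w=snap("wrist","w7"); sc=snap("scene","s7"); sd=snap("side","d7")
for c,n in ((w,"w"),(sc,"scene"),(sd,"side")):
  for dz in (58,60,62,64,68):
    C=[(P,z+dz,k) for P,z,k in COVER]; x,f=edgefit(c,C,[477,-25,24.4],rng=.8); print(n,dz,x.round(2),round(f,3))
E
```

```text
[477.41 -25.03 184.52] 0.9963978129579567 [-0.6  1.4 -0.1] 11.95 jaw 54.458515985511696
w 58 [476.15 -25.52  25.33] -2.289
w 60 [475.56 -25.1   25.34] -2.322
w 62 [474.88 -24.5   24.67] -2.31
w 64 [473.63 -24.51  24.59] -2.309
w 68 [472.44 -23.99  24.44] -2.268
scene 58 [478.11 -22.97  24.59] -2.098
scene 60 [476.36 -24.49  24.71] -2.097
scene 62 [474.65 -26.06  24.78] -2.093
scene 64 [472.94 -27.6   24.68] -2.089
scene 68 [469.51 -30.6   25.56] -2.075
side 58 [429.6  -44.62  12.41] -1.98
side 60 [427.93 -43.38  12.57] -1.976
side 62 [426.18 -42.29  12.71] -1.971
side 64 [424.41 -41.19  12.64] -1.966
side 68 [420.94 -38.95  12.6 ] -1.954
```

```bash
python3 - <<'E'
from h import *
plan([((513,-240,200),12)])
E
```

```text
shift [ -17.5 -153.6  154.8] turn [42.5 -0.1  0.1]
```

>>> play_rows(targets=[[-1,-17,-154,155,42,0,0],[-1,-17,-154,155,42,0,0],[-1,-17,-154,155,42,0,0],[-1,-17,-154,155,42,0,0],[-1,-17,-154,155,42,0,0],[-1,-17,-154,155,42,0,0],[-1,-17,-154,155,42,0,0],[-1,-17,-154,155,42,0,0]])

```text
clock: 12.9
tool_pos: [513.2, -238.8, 199.7]
orientation: [-135.1, 89.9, 147.6]
contact_force: [0.2, -0.1, 0.5]
finger_gap: 1.001
```

```bash
cat >> h.py <<'E'
def SOCK(zb): return [(hexa(30),zb+72,2),(circ(20),zb+42,.6)]
def hexfit(c,x0,zb,rng=1):
    r=[edgefit(c,SOCK(zb),[x0[0],x0[1],a],rng=rng) for a in (0,20,40)]
    x,f=min(r,key=lambda t:t[1]); return x,f
E
python3 - <<'E'
from h import *
s,p,R=state(); print(p.round(2),s["finger_gap"],s["clock"], "jaw",np.degrees(np.arctan2(*R.as_matrix()[[1,0],1])))
w=snap("wrist","w8"); sc=load("s7")
xs=[]
for x0 in ((591,-232),(435,-265)):
    for c,n in ((w,"w"),(sc,"scene")):
        x,f=hexfit(c,x0,4); x[2]=(x[2]+30)%60-30; print(n,x.round(2),round(f,3)); xs.append(x) if n=="w" else 0
i=cv2.resize(w["frame"][...,::-1],None,fx=1.25,fy=1.25,interpolation=cv2.INTER_CUBIC)
a=[]
for x in xs:
    for q in [q for P,z,_ in SOCK(4) for q in proj(w,place(x,z,x[2],P))*1.25]: cv2.circle(i,tuple(int(v) for v in q),0,(0,0,255),-1)
cv2.imwrite("pics/w8.png",i)
E
```

```text
[ 513.23 -238.8   199.66] 1.0008815973245366 12.9 jaw 12.66846573817335
w [ 595.27 -232.43  -15.79] -2.16
scene [ 434.87 -267.79  -23.2 ] -2.083
w [ 441.16 -260.52  -11.61] -1.659
scene [ 434.87 -267.79  -23.2 ] -2.083
```

View pics/w8.png

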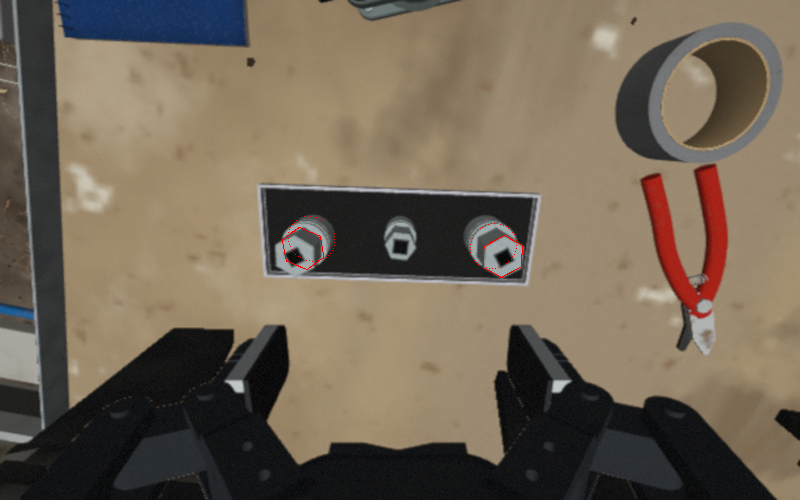

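```bash
python3 - <<'E'
from h import *
plan([((595.3,-232.4,120),74.1),((595.3,-232.4,36),74.1)])
E
```

```text
shift [79.9 81.4 11.8] turn [-61.4  -0.1   0. ]
shift [163.9  81.5  11.9] turn [-61.4  -0.1   0. ]
```

>>> play_rows(targets=[[-1,80,81.4,11.8,-61.4,0,0],[-1,80,81.4,11.8,-61.4,0,0],[-1,80,81.4,11.8,-61.4,0,0],[-1,80,81.4,11.8,-61.4,0,0],[-1,80,81.4,11.8,-61.4,0,0],[-1,80,81.4,11.8,-61.4,0,0],[-1,80,81.4,11.8,-61.4,0,0],[-1,80,81.4,11.8,-61.4,0,0],[-1,80,81.4,11.8,-61.4,0,0]])

```text
clock: 13.85
tool_pos: [595.6, -233.7, 120.7]
orientation: [100.6, 90.0, 84.4]
contact_force: [0.1, 0.3, 0.4]
finger_gap: 1.004
```

```bash
python3 - <<'E'
from h import *
s,p,R=state(); print(p.round(2),s["clock"], "jaw",np.degrees(np.arctan2(*R.as_matrix()[[1,0],1])))
w=snap("wrist","w9"); snap("scene","s9")
for parts in ([(hexa(30),76,1)],SOCK(4)): x,f=edgefit(w,parts,[595.3,-232.4,-15.9],rng=.5); print(x.round(1),round(f,3))
plan([((595.3,-232.4,36),74.1)])
E
```

```text
[ 595.63 -233.7   120.71] 13.85 jaw 73.7615462142513
[ 595.2 -232.6  -18.7] -0.819
[ 595.2 -232.6  -19.2] -2.043
shift [84.7  1.3 -0.8] turn [-0.4 -0.  -0. ]
```

>>> play_rows(targets=[[-1,40,1.2,-0.6,2.7,0,0],[-1,70,1.2,-0.6,2.7,0,0],[-1,84.7,1.2,-0.6,2.7,0,0],[-1,84.7,1.2,-0.6,2.7,0,0],[1,84.7,1.2,-0.6,2.7,0,0],[1,84.7,1.2,-0.6,2.7,0,0],[1,84.7,1.2,-0.6,2.7,0,0],[1,84.7,1.2,-0.6,2.7,0,0],[1,84.7,1.2,-0.6,2.7,0,0],[1,84.7,1.2,-0.6,2.7,0,0],[1,84.7,1.2,-0.6,2.7,0,0]], grip_force=60)

```text
clock: 15.05
tool_pos: [596.1, -233.4, 37.2]
orientation: [1.3, 89.9, -17.6]
contact_force: [-0.1, 1.4, 6.9]
finger_gap: 0.335
```

```bash
python3 - <<'E'
from h import *
s,p,R=state(); j=np.degrees(np.arctan2(*R.as_matrix()[[1,0],1])); print(p.round(2),s["clock"],s["finger_gap"],s["contact_force"].round(1), "jaw",j)
w=snap("wrist","w10")
x,f=edgefit(w,[(circ(20),46,1),(hexa(30),76,.3)],[595.2,-232.6,j-90],rng=.4); print(x.round(1),round(f,3))
E
```

```text
[ 596.09 -233.39   37.21] 15.05 0.3351238437899373 [-0.1  1.4  6.9] jaw 71.14658048050327
[ 594.9 -233.6  -18.2] -0.74
```

```bash
python3 - <<'E'
from h import *
plan([((595,-232,160),71.1),((477,-25.1,160),54.5),((477,-25.1,133),54.5)])
E
```

```text
shift [-122.8    1.    -1.3] turn [ 0.   0.1 -0. ]
shift [-123.1  158.6 -179.8] turn [16.6  0.1 -0. ]
shift [ -96.1  158.6 -179.8] turn [16.6  0.1 -0. ]
```

>>> play_rows(targets=[[1,-40,0,0,0,0,0],[1,-85,0,0,0,0,0],[1,-123,0,0,0,0,0],[1,-123,40,-45,8,0,0],[1,-123,75,-85,16,0,0],[1,-123,110,-125,16.6,0,0],[1,-123,140,-159,16.6,0,0],[1,-123,158.6,-179.8,16.6,0,0],[1,-110,158.6,-179.8,16.6,0,0],[1,-96,158.6,-179.8,16.6,0,0],[1,-96,158.6,-179.8,16.6,0,0],[1,-96,158.6,-179.8,16.6,0,0]])

```text
clock: 16.3
tool_pos: [476.3, -25.1, 132.2]
orientation: [-134.4, 90.0, -169.9]
contact_force: [-0.4, -0.6, -2.8]
finger_gap: 0.339
```

```bash
python3 - <<'E'
from h import *
plan([((477,-25.1,133),54.5),((477,-25.1,118),54.5)])
s,p,R=state();print(s["finger_gap"],s["contact_force"].round(1),p.round(2))
E
```

```text
shift [-0.8  0.4  0.5] turn [ 0. -0.  0.]
shift [14.2  0.4  0.5] turn [ 0. -0.  0.]
0.3389650426587718 [-0.4 -0.6 -2.8] [476.32 -25.12 132.17]
```

Descend slowly with the force watched.

>>> play_rows(targets=[[1,2,0.4,0.5,0,0,0],[1,4,0.4,0.5,0,0,0],[1,6,0.4,0.5,0,0,0],[1,7,0.4,0.5,0,0,0],[1,7,0.4,0.5,0,0,0]])

```text
clock: 16.8
tool_pos: [477.0, -25.0, 124.9]
orientation: [-137.6, 90.0, -173.0]
contact_force: [-0.2, -0.1, -3.8]
finger_gap: 0.335
```

>>> play_rows(targets=[[1,1,0,0,0,0,0],[1,2,0,0,0,0,0],[1,3,0,0,0,0,0],[1,4,0,0,0,0,0],[1,4,0,0,0,0,0]])

```text
clock: 17.3
tool_pos: [476.7, -25.0, 120.8]
orientation: [-134.3, 90.0, -169.8]
contact_force: [-0.7, -1.0, -4.1]
finger_gap: 0.334
```

>>> play_rows(targets=[[1,2,0,0,0,0,0],[1,4,0,0,0,0,0],[1,6,0,0,0,0,0],[1,8,0,0,0,0,0],[1,9,0,0,0,0,0],[1,9,0,0,0,0,0]])

```text
clock: 17.9
tool_pos: [477.1, -24.9, 111.8]
orientation: [-152.8, 90.0, 171.7]
contact_force: [-2.1, -0.5, -3.0]
finger_gap: 0.336
```

>>> play_rows(targets=[[1,1,0,0,0,0,0],[1,2,0,0,0,0,0],[1,3,0,0,0,0,0],[1,3,0,0,0,0,0]])

```text
clock: 18.3
tool_pos: [477.3, -24.8, 110.0]
orientation: [46.1, 89.9, 10.7]
contact_force: [-5.3, -0.2, 15.7]
finger_gap: 0.334
```

```bash
python3 - <<'E'
from h import *
s,p,R=state(); print(p.round(2),s["finger_gap"],s["contact_force"].round(1),s["clock"])
print("tool axis tilt",np.degrees(np.arccos(-R.as_matrix()[2,0])).round(2))
sc=snap("scene","s11"); sd=snap("side","d11"); w=snap("wrist","w11")
C=[(P,z+60,k) for P,z,k in COVER[:3]]; S=[(circ(20),119,1),(circ(20),77,1)]
print("cover scene",edgefit(sc,C,[476.4,-24.7,24.6],rng=.5)[0].round(1))
x=[476.6,-24.9,24.5]; ims=[]
for c,sf in ((sc,5),(sd,5)):
    u=proj(c,[476.6,-25,85])[0]; x0,y0=(u-[40,50]).round().astype(int)
    i=cv2.resize(c["frame"][y0:y0+100,x0:x0+80,::-1],None,fx=5,fy=5,interpolation=cv2.INTER_CUBIC)
    for parts,col in ((C,(255,0,0)),(S,(0,0,255)),([(circ(5)+[45,0],76,1),(circ(5)-[45,0],76,1)],(0,255,0))):
        for P,z,_ in parts:
            for q in (proj(c,place(x,z,x[2],P))-[x0,y0])*5+2: cv2.circle(i,tuple(int(v) for v in q),0,col,-1)
    ims.append(i)
o=np.hstack(ims); t=cv2.resize(sc["frame"][225:345,360:465,::-1],(200,228)); o=np.vstack([o,np.zeros((100,800,3),np.uint8)]) ; o[372:600,600:800]=t
cv2.imwrite("pics/end.png",o)
E
```

```text
[477.3  -24.78 110.02] 0.33440174148902524 [-5.3 -0.2 15.7] 18.3
tool axis tilt 0.05
cover scene [476.4 -21.3  30.3]
```

```bash
python3 - <<'E'
from h import *
a,b=load("s7"),load("s11"); d=np.abs(a["frame"].astype(int)-b["frame"]).max(2)
def st(n,P):
    q=proj(a,P).astype(int); x0,y0=q.min(0)-2; x1,y1=q.max(0)+3; r=d[y0:y1,x0:x1]; print(n,(x0,x1,y0,y1),"changed",(r>40).mean().round(3),"median",np.median(r))
for e in (-1,1): st(f"hole{e}",place((476.5,-24.9),68,24.5,circ(8)+[e*45,0]))
for k,cor in enumerate([(-58,-42),(-58,42),(58,-42),(58,42)]): st(f"corner{cor}",place((476.5,-24.9),66,24.5,circ(8)+cor))
st("s3",np.vstack([place((435,-268),z,0,circ(20)) for z in (4,76)])); st("slim",np.vstack([place((515,-242),z,0,circ(14)) for z in (4,64)]))
# patch shift of the near-corner plate area
for n,(u,h) in {"near":(proj(a,place((476.5,-24.9),68,24.5,[[-50,-5]]))[0],14)}.items():
    x,y=u.astype(int); g=[cv2.cvtColor(c["frame"][y-h:y+h,x-h:x+h],cv2.COLOR_RGB2GRAY).astype(np.float32) for c in (a,b)]; print(n,cv2.phaseCorrelate(*g))
# socket barrel shoulder fit in scene and wrist
w=load("w11")
for zb in (73,75,77,79,81,89): print(zb,[ (lambda r:(r[0][:2].round(1),round(r[1],3)))(edgefit(c,[(circ(20),zb+42,1)],[476.8,-25,0],rng=.5)) for c in (w,)], [ (lambda r:(r[0][:2].round(1),round(r[1],3)))(edgefit(b,[(circ(20)[24:],zb,1)],[476.8,-25,0],rng=.5))])
E
```

```text
hole-1 (np.int64(305), np.int64(318), np.int64(233), np.int64(243)) changed 0.0 median 3.0
hole1 (np.int64(318), np.int64(330), np.int64(206), np.int64(216)) changed 0.575 median 55.5
corner(-58, -42) (np.int64(323), np.int64(336), np.int64(242), np.int64(252)) changed 0.008 median 3.0
corner(-58, 42) (np.int64(283), np.int64(296), np.int64(233), np.int64(244)) changed 0.007 median 3.0
corner(58, -42) (np.int64(338), np.int64(351), np.int64(207), np.int64(217)) changed 0.0 median 3.0
corner(58, 42) (np.int64(301), np.int64(313), np.int64(200), np.int64(210)) changed 0.292 median 4.0
s3 (np.int64(389), np.int64(421), np.int64(280), np.int64(329)) changed 0.0 median 3.0
slim (np.int64(404), np.int64(428), np.int64(257), np.int64(295)) changed 0.057 median 3.0
near ((-0.133717747552355, 0.28100993290687093), 0.8389189879099528)
73 [(array([477.4, -25.6]), np.float64(-0.535))] [(array([526.5,  20.2]), np.float64(-0.856))]
75 [(array([481.7, -28.9]), np.float64(-0.616))] [(array([524.5,  18.6]), np.float64(-0.855))]
77 [(array([481.1, -28.4]), np.float64(-0.621))] [(array([522.6,  16.9]), np.float64(-0.854))]
79 [(array([480.6, -28.1]), np.float64(-0.619))] [(array([520.6,  15.2]), np.float64(-0.853))]
81 [(array([479.9, -27.4]), np.float64(-0.609))] [(array([518.6,  13.5]), np.float64(-0.853))]
89 [(array([477.4, -23.5]), np.float64(-0.503))] [(array([510.9,   6.8]), np.float64(-0.849))]
```

```bash
python3 - <<'E'
from plant import arm, workorder
print(workorder.job_done()); s=arm.get_state(); print(s["clock"],s["tool_pos"].round(1),s["finger_gap"],s["contact_force"].round(1))
E
```

```text
the job is handed in; nothing more can be done
None
the job is handed in; nothing more can be done
```

The cover is down on the flange with both pins through its holes. I released it there and backed the arm off. The far wide socket was the first I tried and it fits: it is fully down on the hex head and still gripped. I handed the job in at about 18.4 s on the clock.

**Checks that agreed**
- **Cover height:** it came to rest exactly 60 mm above where it had lain on the bench. The pins met almost no resistance on the way in.
- **Socket depth:** it slid over the head without resistance and stopped 72.8 mm above its tray pose (73 mm expected). It sits under an upward reaction of about 16 N, with the tool tilted 0.05°.
- **After seating:** the visible parts of the cover had not moved, and the near wide socket in the tray looked unchanged. The slim socket's image area showed about 6% changed pixels. I put that down to the far socket no longer standing behind it.

**What failed, disagreed or went unchecked**
- **Missed grasp:** the first attempt to grip the cover closed above the head. A touch on the head put the shut fingertips about 16 mm behind the TCP, not 11 mm ahead as given, so I used the measured value.
- **Unreliable fits:** several camera fits were thrown off where the arm hid parts, so the last direct fits of the cover and socket were not usable. The unhidden fits of the cover agreed within 1 to 2 mm.
- **No final look:** the 12-picture limit was reached, so the last image check was done only by numbers.
- **Not tried:** I did not try the other wide socket; I took it as the one that does not fit by elimination.
- **Brush, tape and thermometer:** I never touched them, but I did not re-measure their positions at the end.

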